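Press three raised pans home in the watercolour tin and shut its lid

TASK

Three pans in the front row of the open watercolour tin (the one in front of you, beside the blue brush) have come up out of their clips. With the fingertips press each one lightly down until it is fully home, light to dark so that no dark paint is carried onto a lighter pan: first yellow, then red, then dark blue. Then push the lid over gently until it is fully shut; nothing is to be pulled out or picked up, and the other things stay where they are.

Things in the scene. Friction and masses are not known exactly. Their poses are not given: they have to be found in the camera images.
- paint_tin: black enamelled watercolour tin, 98 mm deep (x) by 205 mm wide (y), standing firm (it does not slide); origin at the centre of its underside, x to its back (the hinge side), y to its left. Its rim is 16 mm high. Two rows of six pans lie in it; the front row's centres are at x = -0.0165 in its frame. Pans in their places have their tops about 13 mm above the table
- paint_tin_lid (a joint): the tin's lid, hinged along the back edge, in rad: 0 = shut flat, about 1.9 at the start (standing open, leaning back). A stiff hinge (0.5 N m of friction): it stays wherever it is left and does not fall; nothing latches
- lid_hinge (a point): centre of the lid's hinge line, 50 mm behind the tin's origin and 16.5 mm above the table; the line runs along the tin's y
- lid_lip (a point): middle of the lid's front edge, on its outer face: 96 mm from the hinge line along the lid, and 11 mm off it towards the outer side; with the lid shut it is 27.5 mm above the table, in front. The lid is 205 mm wide
- pan_yellow_top (a point): centre of the top of the yellow pan that stands up: a cream plastic cup 31 mm (tin's x) by 29 mm (tin's y) filled with yellow paint, in the front row; which of the three stands left, middle or right differs. Its top stands 20 to 23 mm above the table at the start, 14 mm when home
- pan_yellow (a joint): how far the yellow pan is pushed down, in m: 0 to 0.003 at the start, 0.009 = fully home on its slightly springy stop; it slides straight down with 3 N of friction and stays where it is left, so a press of 5 to 6 N sends it home; below 0 = pulled up out of its place
- pan_red_top (a point): centre of the top of the red pan that stands up: a cream plastic cup 31 mm (tin's x) by 29 mm (tin's y) filled with red paint, in the front row; which of the three stands left, middle or right differs. Its top stands 20 to 23 mm above the table at the start, 14 mm when home
- pan_red (a joint): how far the red pan is pushed down, in m: 0 to 0.003 at the start, 0.009 = fully home on its slightly springy stop; it slides straight down with 3 N of friction and stays where it is left, so a press of 5 to 6 N sends it home; below 0 = pulled up out of its place
- pan_blue_top (a point): centre of the top of the dark blue pan that stands up: a cream plastic cup 31 mm (tin's x) by 29 mm (tin's y) filled with dark blue paint, in the front row; which of the three stands left, middle or right differs. Its top stands 20 to 23 mm above the table at the start, 14 mm when home
- pan_blue (a joint): how far the dark blue pan is pushed down, in m: 0 to 0.003 at the start, 0.009 = fully home on its slightly springy stop; it slides straight down with 3 N of friction and stays where it is left, so a press of 5 to 6 N sends it home; below 0 = pulled up out of its place
- brush_3: blue paint brush, 250 mm long, 12 mm thick, lying in front of the tin; a bystander, loose; origin at the centre of its underside
- eraser: blue-and-white eraser, 23x55x14 mm, lying to the left of the tin; a bystander, loose; origin at the centre of its underside
- mug_2: white mug with tan bands, 84 mm wide (117 mm with its handle), 95 mm high, standing to the right; a bystander, loose; origin at the centre of its underside
- paint_tube_5: purple paint tube with a black cap, 42x120x28 mm, lying behind the tin on the left; a bystander, loose; origin at the centre of its underside
- medium_jar: small amber jar, 49 mm wide, 66 mm high, standing behind the tin on the right; a bystander, loose; origin at the centre of its underside

How it is judged:
By the outcome, as a careful person would: the job done as asked, in the order asked, and still so for the second after the job is handed in, with the robot touching nothing.
It also fails if it takes over 61 s, if anything falls off the work surface, if the arm or the gripper's body presses on something with over 40 N, if the wrist force passes 120 N, or if a joint passes its speed limit or range.

ROBOT

A 6-joint arm with a two-finger parallel gripper is mounted at the origin on a cart in front of the work surface, level with it; the furniture and walls round the work are solid. World frame = base frame: x ahead of the robot, y to its left, z up, the work surface at z = 0. Lengths are in mm, angles in rad, forces in N, time in s.
With the tool pointing down it reaches from about 350 to 975 mm from the base axis. Payload 17.4 kg.
Tool frame: the origin (TCP) lies between the finger pads; the fingertips stand 8 mm ahead of it and the grasp point (between the pads) lies 11 mm behind it (robot.tcp_to_tips is the distance from the TCP to the fingertips, in mm); z points along the fingers, y is the line along which they close (so a half turn about z gives the same grasp; the last joint's range is limited). The gripper opens to 85 mm and grips with 20 to 120 N. Pads are 22 mm wide; open, the fingers measure 114 mm over their backs; the gripper's body (76 mm by 85 mm) begins 54 mm behind the grasp point. The pads swing forward as they close: fully open they stand 13 mm farther back than shut.
Start: joints at [1.224, 0.116, 1.442, -0, 1.584, -0.038], TCP at [205.151, 643.075, 239.303] pointing down, gripper open.
Joint ranges: [-2.83, 2.83], [-0.83, 2.19], [0.07, 2.5], [-1.14, 4.28], [0.01, 3], [-2.97, 2.97]. Speed limits (rad/s): [1.89, 1.89, 2.22, 3.14, 3.14, 3.14].

INTERFACE

Orientations are given as a rotation vector (axis times angle).
In Python, from bench import robot gives the robot as it stands. The module is installed in compiled form; this text tells all that it offers.
- The arm moves only by the shell command python3 -m handwheel 'ROWS'. ROWS is JSON, a list of rows, each a list of 3 entries, a list of its own where there are three numbers: the turn, a rotation vector about the world's x, y, z in units of 6 degrees (1.0 is 6 degrees), then the shift along the world's x, y, z in mm, then the closure, from -1 (fully open) to 1 (shut). In form: [[[wx, wy, wz], [tx, ty, tz], claw], ...]. A call has 1 to 12 rows; each row shifts and turns the commanded pose from where the row before left it; what a row does not reach is not made up. A row lasts 1/12 s, in which the tool goes at most 41.7 mm and 7.16 degrees, less where a joint would pass 70% of its speed; a pose out of reach is approached as far as the arm can. A call with a gripper value outside its range is refused whole. The fingers move at their own pace and stop on an object; the grip force is fixed at half the most. Time passes only in rows, so rows that do not move let the fingers close. It gives the time, the measured TCP pose, the force, the opening and the grip force at its end, in the units of the state.
- robot.read_state(): the state, without advancing time (a new reading comes with each control period).
- robot.read_camera(name): name is "side" or "top"; returns the picture (420x560x3 uint8, red, green, blue); there is no depth.
- robot.camera_params(name): a dict with "fx", "fy", "cx", "cy" (pixels), "R" (3x3) and "t" (3): a world point X has camera coordinates R X + t. Camera axes: x right, y down, z forward; pixel columns grow to the right and rows downward; lengths in mm; the calibration is good to about 2 mm. A picture is of the moment at which its call begins. camera_params takes no time and is no camera call.
- robot.sign_off(): hands the job in; it is judged then, once.
The state is a dict: "time": time; "qpos": joint angles; "joint_velocities": joint speeds; "joint_torque": joint torques, N m; "tool_pos": TCP position; "ee_rot": TCP orientation; "force": force on the tool from outside, world axes, zero at the start; "torque": the same for the moment, N m; "opening": opening from 0.0 (shut) to 1.0 (fully open); "gripper_force": force on a finger pad.
Only numpy, scipy, OpenCV 4.12 (cv2) and the standard library are available. Lean on these libraries where they do the work, as an engineer would, in place of code of your own. Each camera call takes 0.05 s, during which the arm holds its last target. There are 200 camera calls.

## Working session

There is one attempt and no reset: what is moved stays moved. The work goes in short steps, Python scripts to look and compute and a shell command to move; the robot and the scene stay as the last step left them, time stands still between calls to the robot, and variables do not carry over. Pictures are saved under pics/ and viewed, at most 10 in all, crops included, and the job is handed in when it is done.

```bash
mkdir -p pics; python3 - <<'E'
from bench import robot
import cv2,numpy as np
for n in("top","side"):
    im=robot.read_camera(n); cv2.imwrite(f"pics/{n}0.png",im[:,:,::-1]); p=robot.camera_params(n)
    print(n,p["fx"],p["cx"],p["cy"],np.round(p["R"],3).tolist(),np.round(p["t"],1))
s=robot.read_state();print(s["time"],s["tool_pos"],s["ee_rot"],s["force"],s["opening"],robot.tcp_to_tips)
E
```

```text
top 480.2116175502454 278.10821177595335 204.06510365532432 [[-0.005, -1.0, -0.024], [-0.995, 0.007, -0.095], [0.095, 0.024, -0.995]] [ 75.6 579.9 968.8]
side 476.9198018773388 278.8081524980488 212.59427595161426 [[0.977, -0.211, 0.017], [-0.104, -0.548, -0.83], [0.185, 0.809, -0.558]] [-570.5  149.4  900.5]
0.1 [205.10540941 642.89078165 238.62399227] [-4.83134197e-01 -3.10400168e+00  1.67438555e-03] [ 1.03845405 -0.50928973  0.06024686] 0.9959735132138677 8.0
```

View pics/top0.png

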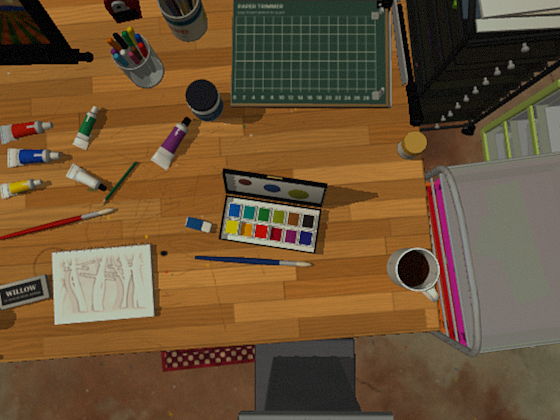

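View pics/side0.png

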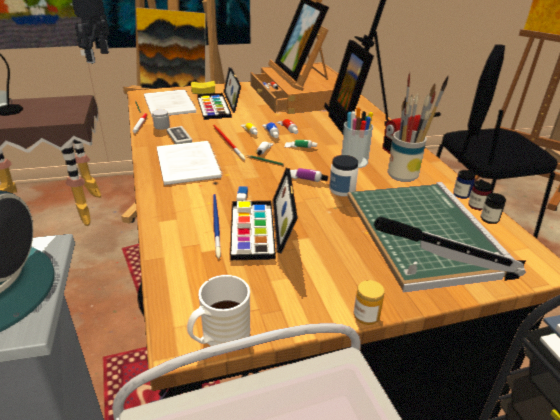

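The top view shows the tin at about (222–322, 168–250), tilted slightly. Its front row from the left is yellow (232,227), orange, red (261,232), crimson, purple, dark blue (305,239). The mug is at (413,270) and the jar at (413,146). I'll enlarge both views and locate the pans.

```bash
cat > h.py <<'E'
import numpy as np
from bench import robot
def ray(n,u,v,z):
    p=robot.camera_params(n);R=np.array(p["R"]);t=np.array(p["t"])
    c=-R.T@t; d=R.T@np.array([(u-p["cx"])/p["fx"],(v-p["cy"])/p["fy"],1]); return c+d*(z-c[2])/d[2]
def proj(n,X):
    p=robot.camera_params(n); c=np.array(p["R"])@X+p["t"]; return np.array([p["fx"]*c[0]/c[2]+p["cx"],p["fy"]*c[1]/c[2]+p["cy"]])
def tri(u1,u2):
    A=[];b=[]
    for n,u in(("top",u1),("side",u2)):
        p=robot.camera_params(n);R=np.array(p["R"]);t=np.array(p["t"])
        d=R.T@np.array([(u[0]-p["cx"])/p["fx"],(u[1]-p["cy"])/p["fy"],1]);d/=np.linalg.norm(d)
        P=np.eye(3)-np.outer(d,d);A.append(P);b.append(P@(-R.T@t))
    return np.linalg.solve(A[0]+A[1],b[0]+b[1])
E
python3 - <<'E'
from h import *
import cv2
a=cv2.imread("pics/top0.png");b=cv2.imread("pics/side0.png")
A=cv2.resize(a[160:260,210:340],None,fx=6,fy=6,interpolation=cv2.INTER_CUBIC);B=cv2.resize(b[160:270,200:310],None,fx=5.4,fy=5.4,interpolation=cv2.INTER_CUBIC)
cv2.imwrite("pics/tz.png",A[:,:780]);cv2.imwrite("pics/sz.png",B)
pc={}
for n,im in(("top",a),("side",b)):
    p=[];hsv=cv2.cvtColor(im,cv2.COLOR_BGR2HSV);roi=np.zeros(im.shape[:2],np.uint8)
    if n=="top": roi[215:250,220:322]=1
    else: roi[198:258,230:254]=1
    for c,(lo,hi) in dict(yellow=((24,150,150),(34,255,255)),red=((175,170,120),(180,255,255)),red2=((0,170,120),(4,255,255)),blue=((112,90,30),(130,255,160))).items():
        m=cv2.inRange(hsv,lo,hi)*roi
        k,_,s,ce=cv2.connectedComponentsWithStats(m)
        for i in range(1,k):
            if s[i,4]>15: print(n,c,s[i],ce[i].round(1),ray(n,*ce[i],21).round(1))
E
```

```text
top yellow [225 220  13  14 144] [231.1 226.5] [534.7 170.8  21. ]
top red [274 228   6  12  47] [276.2 233.7] [519.2  76.6  21. ]
top red2 [255 225  12  13 135] [260.6 231. ] [525.1 109.1  21. ]
top blue [299 231  13  14 138] [305.  237.7] [510.6  16.7  21. ]
side yellow [239 201  11   6  61] [244.1 203.6] [537.4 177.9  21. ]
side yellow [239 214  10   2  19] [243.7 214.5] [529.5 132.4  21. ]
side red [239 229  10   5  46] [243.5 231. ] [519.4  69.3  21. ]
side red2 [239 217  10   5  50] [243.5 219. ] [526.4 114.7  21. ]
```

View pics/tz.png

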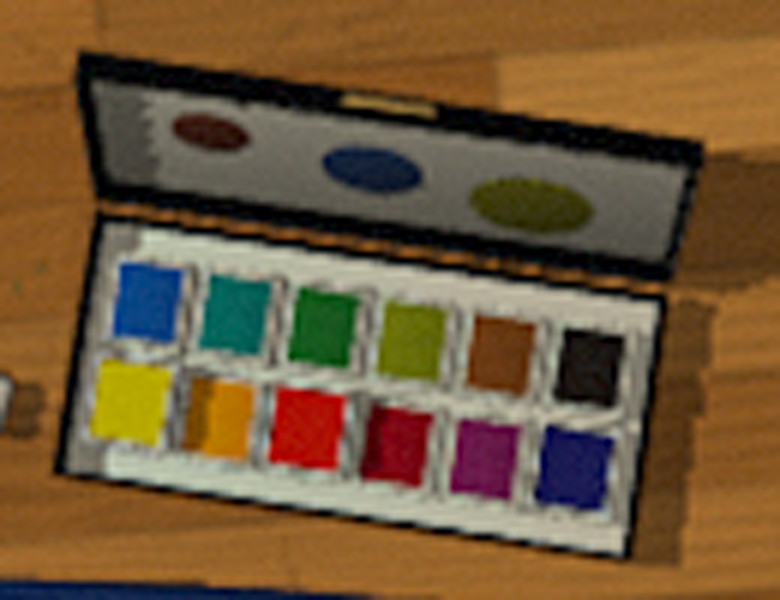

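View pics/sz.png

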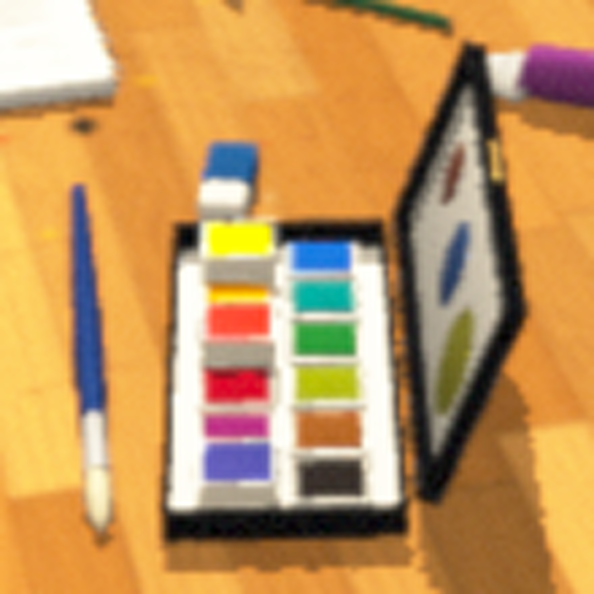

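The zoomed views confirm the three raised pans: yellow is slot 1 from the left, red slot 3 and blue slot 6 of the front row. The tin is yawed about -8.9°. Next I'll move above the yellow pan with the fingers shut, turning so that the closing axis runs along the tin's x.

```bash
python3 -m handwheel '[[[0,0,-0.85],[20,-29,0],1],[[0,0,-0.85],[20,-29,0],1],[[0,0,-0.85],[20,-29,0],1],[[0,0,-0.85],[20,-29,0],1],[[0,0,-0.85],[20,-29,0],1],[[0,0,-0.85],[20,-29,0],1],[[0,0,-0.85],[20,-29,0],1],[[0,0,-0.85],[20,-29,0],1],[[0,0,-0.85],[20,-29,0],1],[[0,0,-0.85],[20,-29,0],1],[[0,0,-0.85],[20,-29,0],1],[[0,0,-0.85],[20,-29,0],1]]'
python3 -m handwheel '[[[0,0,-0.85],[20,-29,-25],1],[[0,0,-0.85],[20,-29,-25],1],[[0,0,-0.85],[20,-29,-25],1],[[0,0,-0.8],[20,-29,-25],1],[[0,0,0],[0,0,0],1],[[0,0,0],[0,0,0],1]]'
cat > st.py <<'E'
from h import *
from scipy.spatial.transform import Rotation as Ro
s=robot.read_state();R=Ro.from_rotvec(s["ee_rot"]).as_matrix()
print(round(s["time"],2),"pos",s["tool_pos"].round(1) if hasattr(s["tool_pos"],'round') else s["tool_pos"],"z",R[:,2].round(3),"y ang",np.degrees(np.arctan2(R[1,1],R[0,1])).round(1),"F",np.round(s["force"],2),s["opening"],np.round(s["qpos"],2))
E
python3 st.py
```

```text
time: 1.1
tool_pos: [445.7, 293.5, 239.2]
ee_rot: [-2.001, -2.422, 0.0]
force: [0.5, 0.4, -0.7]
opening: 0.0
gripper_force: 0.0
time: 1.6
tool_pos: [522.2, 181.7, 141.0]
ee_rot: [-2.39, -2.037, 0.005]
force: [-0.1, 0.5, 0.3]
opening: -0.0
gripper_force: 0.0
1.6 pos [522.2 181.7 141. ] z [-0.003 -0.001 -1.   ] y ang -9.1 F [-0.13  0.45  0.31] -0.00011709464230633033 [ 0.29 -0.11  1.82  0.    1.43  0.45]
```

```bash
python3 -m handwheel '[[[0,0,0],[6,-6,-30],1],[[0,0,0],[6,-5,-30],1],[[0,0,0],[0,0,-25],1],[[0,0,0],[0,0,-13],1],[[0,0,0],[0,0,0],1],[[0,0,0],[0,0,0],1]]'
python3 - <<'E'
from h import *
import cv2
o=[]
for n,(r,c) in dict(top=(130,190),side=(140,170)).items():
    im=robot.read_camera(n)[:,:,::-1][r:r+130,c:c+130]; o.append(cv2.resize(im,(400,400),interpolation=cv2.INTER_CUBIC))
cv2.imwrite("pics/p1.png",np.hstack(o))
E
python3 st.py
```

```text
time: 2.1
tool_pos: [534.4, 172.9, 45.9]
ee_rot: [2.387, 2.042, 0.001]
force: [-0.4, -0.1, -0.5]
opening: -0.001
gripper_force: 0.0
2.2 pos [535.1 172.9  47. ] z [ 0.003  0.001 -1.   ] y ang -8.9 F [-0.23  0.13 -0.11] -0.0030228968840496392 [ 0.27 -0.01  1.89  0.    1.25  0.42]
```

View pics/p1.png

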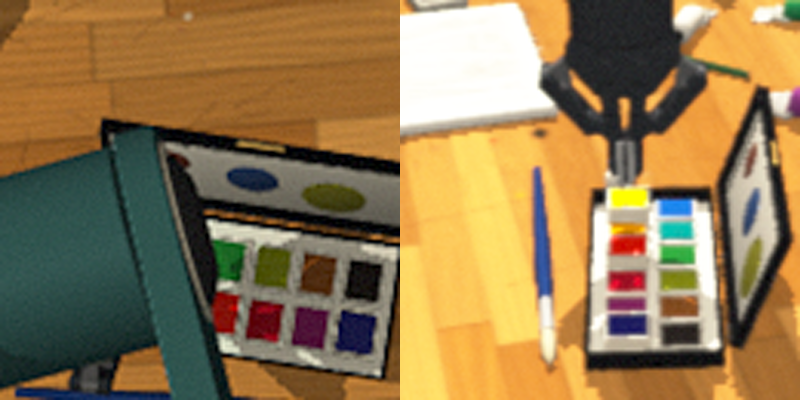

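The side view shows the closed tips directly over the yellow pan, at about (628,178) in the crop. I'll press in small steps and watch the force.

```bash
python3 -m handwheel '[[[0,0,0],[0,-1.5,-6],1],[[0,0,0],[0,0,-6],1],[[0,0,0],[0,0,-3],1],[[0,0,0],[0,0,-1.5],1],[[0,0,0],[0,0,-1.5],1],[[0,0,0],[0,0,0],1],[[0,0,0],[0,0,0],1]]'
python3 -m handwheel '[[[0,0,0],[0,0,-1],1],[[0,0,0],[0,0,-1],1],[[0,0,0],[0,0,0],1],[[0,0,0],[0,0,0],1]]'
python3 -m handwheel '[[[0,0,0],[0,0,-1],1],[[0,0,0],[0,0,-1],1],[[0,0,0],[0,0,0],1],[[0,0,0],[0,0,0],1]]'
```

```text
time: 2.78
tool_pos: [534.2, 170.7, 26.8]
ee_rot: [-2.389, -2.04, 0.0]
force: [-0.2, 0.4, -0.6]
opening: 0.001
gripper_force: 0.0
time: 3.12
tool_pos: [534.3, 170.7, 24.8]
ee_rot: [-2.389, -2.04, 0.0]
force: [-0.5, -0.5, 0.6]
opening: -0.002
gripper_force: 0.1
time: 3.45
tool_pos: [534.3, 170.7, 22.7]
ee_rot: [-2.389, -2.04, 0.0]
force: [-0.4, 0.6, 0.4]
opening: 0.002
gripper_force: 0.0
```

```bash
python3 -m handwheel '[[[0,0,0],[0,0,-0.5],1],[[0,0,0],[0,0,0],1],[[0,0,0],[0,0,0],1]]'|grep -E "pos|^force"
python3 -m handwheel '[[[0,0,0],[0,0,-0.5],1],[[0,0,0],[0,0,0],1]]'|grep -E "pos|^force"
python3 -m handwheel '[[[0,0,0],[0,0,-0.4],1],[[0,0,0],[0,0,0],1]]'|grep -E "pos|^force"
```

```text
tool_pos: [534.3, 170.7, 22.3]
force: [-0.2, 0.4, 1.3]
tool_pos: [534.3, 170.7, 21.8]
force: [-0.5, -0.9, 1.7]
tool_pos: [534.4, 170.7, 21.8]
force: [-2.9, -1.5, 6.5]
```

```bash
python3 -m handwheel '[[[0,0,0],[0,0,0],1]]'|grep -E "pos|^force"
python3 -m handwheel '[[[0,0,0],[0,0,4],1],[[0,0,0],[0,0,14],1],[[0,0,0],[-3.1,-20.5,0],1],[[0,0,0],[-3.1,-20.5,0],1],[[0,0,0],[-3.1,-20.5,0],1],[[0,0,0],[0,0,0],1],[[0,0,0],[0,0,-5],1],[[0,0,0],[0,0,-4],1],[[0,0,0],[0,0,-2],1],[[0,0,0],[0,0,0],1]]'|grep -E "pos|^force"
python3 -m handwheel '[[[0,0,0],[0,0,-1.5],1],[[0,0,0],[0,0,-1.5],1],[[0,0,0],[0,0,-1],1],[[0,0,0],[0,0,-1],1],[[0,0,0],[0,0,0],1],[[0,0,0],[0,0,0],1]]'|grep -E "pos|^force"
```

```text
tool_pos: [534.4, 170.7, 21.8]
force: [-3.4, -1.0, 6.5]
tool_pos: [524.8, 109.7, 27.7]
force: [-0.3, 0.4, 0.6]
tool_pos: [525.0, 109.1, 23.3]
force: [-0.2, -0.7, 0.6]
```

```bash
for i in 1; do :; done
python3 -m handwheel '[[[0,0,0],[0,0,-0.5],1],[[0,0,0],[0,0,-0.5],1],[[0,0,0],[0,0,0],1]]'|grep -E "pos|^force"
python3 -m handwheel '[[[0,0,0],[0,0,-0.5],1],[[0,0,0],[0,0,0],1]]'|grep -E "pos|^force"
python3 -m handwheel '[[[0,0,0],[0,0,-0.4],1],[[0,0,0],[0,0,0],1]]'|grep -E "pos|^force"
```

```text
tool_pos: [525.0, 109.1, 22.4]
force: [-1.6, -0.4, 1.6]
tool_pos: [525.0, 109.1, 21.9]
force: [-1.9, -0.6, 1.7]
tool_pos: [525.0, 109.1, 21.8]
force: [-2.5, -0.4, 5.5]
```

```bash
python3 -m handwheel '[[[0,0,0],[0,0,-0.1],1],[[0,0,0],[0,0,0],1]]'|grep -E "pos|^force"
python3 -m handwheel '[[[0,0,0],[0,0,4],1],[[0,0,0],[0,0,14],1],[[0,0,0],[-3.6,-23.1,0],1],[[0,0,0],[-3.6,-23.1,0],1],[[0,0,0],[-3.6,-23.1,0],1],[[0,0,0],[-3.6,-23.1,0],1],[[0,0,0],[0,0,0],1],[[0,0,0],[0,0,-5],1],[[0,0,0],[0,0,-4],1],[[0,0,0],[0,0,-2],1],[[0,0,0],[0,0,0],1]]'|grep -E "pos|^force"
python3 -m handwheel '[[[0,0,0],[0,0,-1.5],1],[[0,0,0],[0,0,-1.5],1],[[0,0,0],[0,0,-1],1],[[0,0,0],[0,0,-1],1],[[0,0,0],[0,0,-0.5],1],[[0,0,0],[0,0,-0.4],1],[[0,0,0],[0,0,0],1],[[0,0,0],[0,0,0],1]]'|grep -E "pos|^force"
python3 -m handwheel '[[[0,0,0],[0,0,-0.5],1],[[0,0,0],[0,0,0],1]]'|grep -E "pos|^force"
```

```text
tool_pos: [525.0, 109.1, 21.8]
force: [-3.7, -0.8, 7.3]
tool_pos: [510.5, 17.4, 27.7]
force: [-0.6, -0.3, -0.0]
tool_pos: [510.7, 16.7, 22.6]
force: [1.2, 1.1, 1.4]
tool_pos: [510.7, 16.7, 22.0]
force: [-0.1, 1.0, 2.3]
```

```bash
python3 -m handwheel '[[[0,0,0],[0,0,-0.4],1],[[0,0,0],[0,0,0],1]]'|grep -E "pos|^force"
python3 -m handwheel '[[[0,0,0],[0,0,-0.2],1],[[0,0,0],[0,0,0],1]]'|grep -E "pos|^force"
```

```text
tool_pos: [510.7, 16.7, 21.8]
force: [0.3, 0.4, 3.7]
tool_pos: [510.7, 16.7, 21.8]
force: [-1.6, -0.1, 7.1]
```

All three pans are home on their stops. I'll lift clear and work out the lid geometry.

```bash
python3 -m handwheel '[[[0,0,0],[0,0,4],1],[[0,0,0],[0,0,20],1],[[0,0,0],[0,0,35],1],[[0,0,0],[0,0,35],1],[[0,0,0],[0,0,35],1],[[0,0,0],[0,0,35],1],[[0,0,0],[0,0,10],1],[[0,0,0],[0,0,0],1],[[0,0,0],[0,0,0],1]]'|grep -E "time|pos|^force"
python3 - <<'E'
from h import *
import cv2
im=robot.read_camera("side")[:,:,::-1][160:270,200:310]
cv2.imwrite("pics/p2.png",cv2.resize(im,(594,594),interpolation=cv2.INTER_CUBIC))
for z in(100,107,112): print(z,ray("top",275.2,176.7,z).round(1))
xh=np.array([.988,-.1545]);H=np.array([588.3,83.4])
for th in(1.9,1.7,1.57,1.3,1,.7,.4,.2,0):
    r=80 if th<1.5 else 96
    d=np.array([-np.cos(th),np.sin(th)]);n=np.array([np.sin(th),np.cos(th)])
    P=r*d+11*n
    print(th,(H+xh*P[0]).round(1),(16.5+P[1]).round(1))
for c in((413,146),(172,142)): print(ray("top",*c,40).round())
E
```

```text
time: 9.03
tool_pos: [510.6, 16.7, 195.1]
force: [-0.6, 0.4, -1.2]
100 [626.9  75.8 100. ]
107 [625.8  75.6 107. ]
112 [625.   75.4 112. ]
1.9 [629.2  77. ] 103.8
1.7 [611.3  79.8] 110.3
1.57 [599.1  81.7] 112.5
1.3 [577.6  85.1] 96.5
1 [554.7  88.6] 89.8
0.7 [534.8  91.8] 76.5
0.4 [519.7  94.1] 57.8
0.2 [513.   95.2] 43.2
0 [509.3  95.8] 27.5
[ 698. -207.   40.]
[711. 293.  40.]
```

View pics/p2.png

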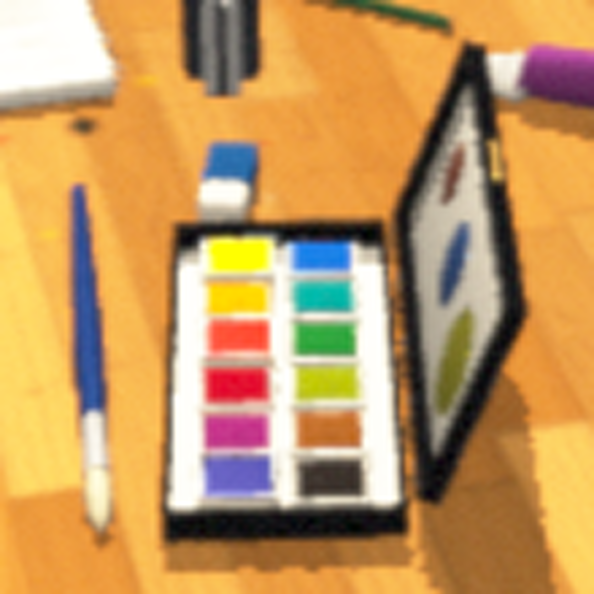

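All six front pans now sit flush: yellow (238,253), red (238,337) and blue (238,473) match their neighbours. Next I'll go over and behind the lid.

```bash
python3 -m handwheel '[[[0,0,0],[30,11,0],1],[[0,0,0],[30,11,0],1],[[0,0,0],[30,11,0],1],[[0,0,0],[30,11,0],1],[[0,0,0],[30,12,0],1],[[0,0,0],[0,0,0],1],[[0,0,0],[0,0,-25],1],[[0,0,0],[0,0,-30],1],[[0,0,0],[0,0,-30],1],[[0,0,0],[0,0,-15],1],[[0,0,0],[0,0,0],1],[[0,0,0],[0,0,0],1]]'|grep -E "time|pos|^force"
python3 -m handwheel '[[[0,0,0],[-5,0.8,0],1],[[0,0,0],[-5,0.8,0],1],[[0,0,0],[0,0,0],1],[[0,0,0],[0,0,0],1]]'|grep -E "time|pos|^force"
python3 -m handwheel '[[[0,0,0],[-4,0.6,0],1],[[0,0,0],[-4,0.6,0],1],[[0,0,0],[0,0,0],1]]'|grep -E "time|pos|^force"
```

```text
time: 10.08
tool_pos: [660.2, 72.7, 94.8]
force: [0.0, -0.1, 0.8]
time: 10.42
tool_pos: [650.7, 74.5, 96.8]
force: [-0.4, -0.2, -0.4]
time: 10.67
tool_pos: [642.8, 75.6, 96.4]
force: [3.4, -0.3, 1.2]
```

Contact with the lip came where predicted, so I'll push it over slowly.

```bash
python3 -m handwheel '[[[0,0,0],[-4,0.6,0],1],[[0,0,0],[-4,0.6,0],1],[[0,0,0],[-4,0.6,0],1],[[0,0,0],[-4,0.6,0],1],[[0,0,0],[0,0,0],1]]'|grep -E "time|pos|^force"
python3 -m handwheel '[[[0,0,0],[-4,0.6,0],1],[[0,0,0],[-4,0.6,0],1],[[0,0,0],[-4,0.6,0],1],[[0,0,0],[-4,0.6,0],1],[[0,0,0],[0,0,0],1]]'|grep -E "time|pos|^force"
```

```text
time: 11.08
tool_pos: [627.1, 78.0, 96.7]
force: [4.2, -0.8, 3.7]
time: 11.5
tool_pos: [610.8, 80.4, 96.5]
force: [2.2, -0.6, 1.6]
```

```bash
python3 -m handwheel '[[[0,0,0],[-4.4,0.7,0],1],[[0,0,0],[-4.4,0.7,0],1],[[0,0,0],[-4.3,0.7,0],1],[[0,0,0],[-4.3,0.7,0],1],[[0,0,0],[-5.2,0.8,-1],1],[[0,0,0],[-5.2,0.8,-1.5],1],[[0,0,0],[-5.2,0.8,-1.5],1],[[0,0,0],[-5.2,0.8,-2],1],[[0,0,0],[0,0,0],1]]'|grep -E "time|pos|^force"
python3 -m handwheel '[[[0,0,0],[-4.6,0.7,-2.4],1],[[0,0,0],[-4.6,0.7,-2.8],1],[[0,0,0],[-4.5,0.7,-3.1],1],[[0,0,0],[-4.5,0.7,-3.4],1],[[0,0,0],[-3.7,0.6,-3.8],1],[[0,0,0],[-3.5,0.5,-4.1],1],[[0,0,0],[-3.4,0.5,-4.3],1],[[0,0,0],[-3.2,0.5,-4.4],1],[[0,0,0],[0,0,0],1]]'|grep -E "time|pos|^force"
python3 st.py
```

```text
time: 12.25
tool_pos: [572.2, 86.5, 90.1]
force: [1.0, -0.5, 2.5]
time: 13.0
tool_pos: [539.9, 91.5, 61.1]
force: [-0.5, 1.6, 4.4]
13.0 pos [539.9  91.5  61.1] z [-0.  0. -1.] y ang -9.0 F [-0.52  1.57  4.36] -0.0012056966175517409 [ 0.12 -0.05  1.91  0.    1.28  0.28]
```

```bash
python3 -m handwheel '[[[0,0,0],[-2.2,0.3,-4],1],[[0,0,0],[-2,0.3,-4],1],[[0,0,0],[-1.6,0.3,-4],1],[[0,0,0],[-1.2,0.2,-4],1],[[0,0,0],[-0.8,0.1,-3.5],1],[[0,0,0],[-0.5,0.1,-3],1],[[0,0,0],[0,0,0],1],[[0,0,0],[0,0,0],1]]'|grep -E "time|pos|^force"
python3 -m handwheel '[[[0,0,0],[0,0,-1],1],[[0,0,0],[0,0,-1],1],[[0,0,0],[0,0,0],1]]'|grep -E "time|pos|^force"
python3 -m handwheel '[[[0,0,0],[0,0,-0.5],1],[[0,0,0],[0,0,0],1]]'|grep -E "time|pos|^force"
```

```text
time: 13.67
tool_pos: [531.8, 92.7, 38.5]
force: [-0.3, -0.3, 0.2]
time: 13.92
tool_pos: [531.9, 92.7, 36.8]
force: [-4.7, 0.5, 5.2]
time: 14.08
tool_pos: [531.8, 92.7, 36.4]
force: [-5.9, 0.5, 7.0]
```

```bash
python3 -m handwheel '[[[0,0,0],[0,0,-0.5],1],[[0,0,0],[0,0,0],1]]'|grep -E "time|pos|^force"
python3 -m handwheel '[[[0,0,0],[0,0,-0.5],1],[[0,0,0],[0,0,0],1]]'|grep -E "time|pos|^force"
```

```text
time: 14.25
tool_pos: [531.8, 92.7, 35.9]
force: [-4.9, 0.3, 7.2]
time: 14.42
tool_pos: [531.8, 92.7, 35.4]
force: [-5.1, 0.6, 8.5]
```

```bash
python3 -m handwheel '[[[0,0,0],[0,0,-0.4],1],[[0,0,0],[0,0,0],1]]'|grep -E "pos|^force"
python3 -m handwheel '[[[0,0,0],[0,0,-0.4],1],[[0,0,0],[0,0,0],1]]'|grep -E "pos|^force"
```

```text
tool_pos: [531.9, 92.7, 35.4]
force: [-7.0, 0.8, 12.7]
tool_pos: [531.9, 92.7, 35.4]
force: [-9.8, -0.4, 16.8]
```

The lid is on its stop: z no longer changes while the force rises. I'll retract and take a look.

```bash
python3 -m handwheel '[[[0,0,0],[0,0,2],1],[[0,0,0],[0,0,10],1],[[0,0,0],[0,0,35],1],[[0,0,0],[0,0,35],1],[[0,0,0],[0,0,35],1],[[0,0,0],[0,0,35],1],[[0,0,0],[0,25,0],1],[[0,0,0],[0,35,0],1],[[0,0,0],[0,35,0],1],[[0,0,0],[0,35,0],1],[[0,0,0],[0,0,0],1],[[0,0,0],[0,0,0],1]]'|grep -E "time|pos|^force"
python3 - <<'E'
from h import *
import cv2
a=robot.read_camera("side")[:,:,::-1][130:360,150:400];b=robot.read_camera("top")[:,:,::-1][120:310,160:450]
cv2.imwrite("pics/p3.png",np.hstack([cv2.resize(a,(400,368)),cv2.resize(b,(400,368))]))
E
```

```text
time: 15.75
tool_pos: [531.8, 223.9, 186.5]
force: [-0.0, 0.0, -0.7]
```

View pics/p3.png

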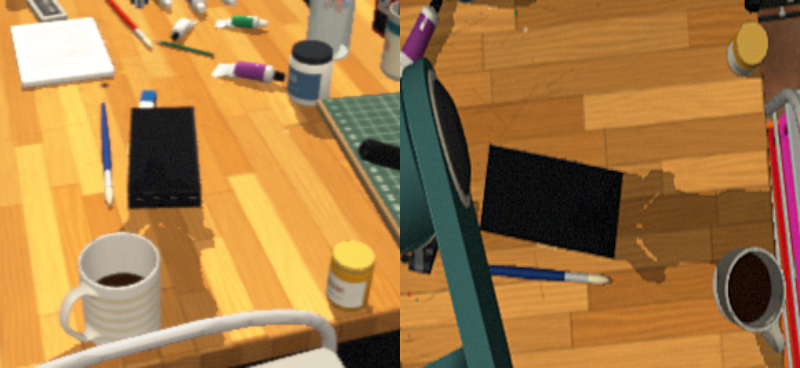

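The lid lies flat and shut (side crop, 130–200 × 107–205), and the brush, eraser, mug, jar and tube look to be where they were. The arm is clear of everything.

```bash
python3 -c "
from bench import robot
print(robot.sign_off())"
```

```text
the job is handed in; nothing more can be done
None
```

The yellow, red and dark blue pans were pressed home in that order, the lid was pushed fully shut, nothing else was touched, and the job was handed in at about 16 s.

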